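Hold the sample slide flush on the tilted viewing stage

TASK

Clear the working space at the viewing stage by nesting the three steel cups: the medium cup in the large one, which stays standing on the bench, and the small one in the medium one, all upright and let go. Then pick up the sample slide by its fin, tilt it to match the stage's sloping face, and press it gently on the middle of the face, square to it, so that the soles at both ends of the slide bear on the face. Finish while still gripping it and pressing it flush, without letting go; leave everything else on the bench alone.

Things in the scene. Friction and masses are not known exactly. Their poses are not given: they have to be found in the camera images.
- cup_large: Round open steel cup, 76 mm across the rim, 42 mm tall, the widest and lowest of the three; wall 3 mm, floor 4 mm thick, foot 3 mm less in radius than the rim. Stands upright. Origin: centre of its underside, z up. It is not lifted: the others go into it.
- cup_medium: Round open steel cup, 56 mm across the rim, 50 mm tall; wall 3 mm, floor 4 mm thick, foot 3 mm less in radius than the rim. Stands upright. Origin: centre of its underside, z up. It fits into the large cup with about 7 mm to spare all round and its rim then stands 12 mm above the large one's.
- cup_small: Round open steel cup, 39 mm across the rim, 58 mm tall, the narrowest and tallest; wall 3 mm, floor 4 mm thick, foot 3 mm less in radius than the rim. Stands upright. Origin: centre of its underside, z up. In the medium cup it has 5.5 mm to spare all round and its rim stands 12 mm above the medium one's. This or the medium cup stands in front of the stage.
- slide: Aluminium plate 90 (x) x 50 (y) mm on two soles 3 mm high, plate top 7 mm up. A fin in its middle, 30 (x) x 12 (y) mm, rises to 43 mm: grip it across its 12 mm. 0.1 to 0.15 kg, ends alike, starts on the bench. Origin: middle of the soles' underside plane, z up through the fin. Gripped with 20 N or less and pressed on the stage it swivels between the pads about its y axis until both soles bear.
- sole_a: The sole strip under the slide's +x end, fixed to it: 10 (x) x 50 (y) x 3 mm, origin in the middle of its underside, 40 mm from the slide's origin.
- sole_b: The same sole strip under the slide's -x end.
- stage: Viewing stage fixed to the bench: grey base 120 (x) x 100 (y) mm with side cheeks 34 mm high, 116 mm over them, carrying a flat steel face plate 120 mm long, 90 mm wide, whose foot is on the -x side and which climbs towards +x. Clamped, it does not yield. Origin: centre of the base's underside, z up; turned up to 17 degrees from the world's axes.
- face_foot (a point): Middle of the face's lower edge, on its top surface; axes as the stage's. The slope differs each time, 15 to 35 degrees from the horizontal, and is not reported: find it by touch or by sight. The middle of the face is 60 mm up the slope from this point.
- amber_bottle: Closed amber glass bottle, upright, 36 mm across, 75 mm tall, black cap; origin: centre of its underside. Leave alone.
- screwdriver: Small screwdriver lying on the bench; origin on its underside. Leave alone.
- brush: Small brush lying on the bench; origin on its underside. Leave alone.
- mandrel: Upright tapered steel ring mandrel on a round foot 60 mm across, 152 mm tall; origin: centre of its underside. Leave alone.
- tin: Closed flat aluminium tin, 66 mm across, 23 mm tall; origin: centre of its underside. Leave alone.
- wood_block: Plain wooden block 50 x 90 x 30 mm; origin: centre of its underside. Leave alone.
- file_block: Cork sanding block 90 x 35 x 20 mm; origin: centre of its underside. Leave alone.

How it is judged:
By the outcome, as a careful person would: the job done as asked, in the order asked, and still so for the second after the job is handed in, while the arm keeps its last pose, push and grip.
It also fails if it takes over 72 s, if anything falls off the work surface, if the arm or the gripper's body presses on something with over 40 N, if the wrist force passes 120 N, or if a joint passes its speed limit or range.

ROBOT

A 7-joint arm with a two-finger parallel gripper is mounted at the origin on the work surface. World frame = base frame: x ahead of the robot, y to its left, z up, the work surface at z = 0. Lengths are in m, angles in rad, forces in N, time in s.
With the tool pointing down it reaches from about 0.4 to 0.85 m from the base axis. Payload 4.5 kg.
Tool frame: the origin (TCP) lies on the centre line of the jaws, within the pads' length; the fingertips stand 25 mm ahead of it and the grasp point (between the pads) lies 6 mm ahead of it; z points along the fingers, y is the line along which they close (so a half turn about z gives the same grasp; the last joint's range is limited). The gripper opens to 88 mm and grips with 3 to 60 N. Pads are 18 mm wide; open, the fingers measure 123 mm over their backs; the gripper's body (75 mm by 187 mm) begins 45 mm behind the grasp point.
Start: joints at [-1.156, 0.689, -0.195, 1.565, 0.157, 0.902, -0.215], TCP at [0.232, 0.58, 0.264] pointing down, gripper open.
Joint ranges: [-3.01, 3.01], [-0.46, 2.08], [-1.47, 1.51], [0.13, 2.56], [-1, 4.14], [0.04, 2.09], [-2.66, 2.66]. Speed limits (rad/s): [2.57, 2.57, 3.14, 3.14, 3.14, 3.14, 3.14].

INTERFACE

Orientations are given as a unit quaternion [w, x, y, z].
In Python, from station import robot, cams gives the robot as it stands.
- The arm moves only by the tool step_arm, never from a script. Its arguments are lists of equal length, an entry for each row: "linear": the shift along the tool's x, y, z in mm, a list of three; "delta_rot": the turn, a rotation vector about the tool's x, y, z in degrees, a list of three. A call has 1 to 12 rows; each row shifts and turns the commanded pose from where the row before left it, along the tool's axes as they then stand; what a row does not reach is not made up. A row lasts 1/8 s, in which the tool goes at most 62.5 mm and 10.7 degrees, less where a joint would pass 70% of its speed; a pose out of reach is approached as far as the arm can. A call is refused whole if a number of a shift passes 62.5 or a number of a turn 10.7, either way. A call with a gripper value outside its range is refused whole. "gripper" is the opening, from 0 (shut) to 1 (fully open), set as the call begins (left out, the last holds). The fingers move at their own pace and stop on an object; "force" is the grip in N (left out, the last holds). Time passes only in rows, so rows that do not move let the fingers close. It gives the time, the measured TCP pose, the force, the opening and the grip force at its end, in the units of the state.
- robot.get_state(): the state, without advancing time (a new reading comes with each control period).
- cams.capture(name): name is "scene" or "top"; returns (picture, depth): 480x640x3 uint8, red, green, blue; 480x640 float32, m along the optical axis (not along the pixel's ray), 0 where there is no reading.
- cams.calibration(name): a dict with "fov_y" (degrees; the focal length in pixels is half the picture's height over the tangent of half this angle, whatever the lens; pixels are square), "cx", "cy" (the principal point, pixels), "k1" (the pictures are not rectified: a ray, as slopes to the right and down, at radius r is drawn at 1 + k1 r^2 times it, then the intrinsics apply), "origin" and "orientation" of the camera in the world. Camera axes: x right, y up, looking along -z (the intrinsics and any distortion apply to the point x, -y, -z); pixel columns grow to the right and rows downward; lengths in m; the calibration is good to about 2 mm. A picture is of the moment at which its call begins. calibration takes no time and is no camera call.
- robot.job_done(): hands the job in; it is judged then, once.
The state is a dict: "clock": time; "joint_pos": joint angles; "dq": joint speeds; "tau": joint torques, N m; "tcp_pos": TCP position; "ee_rot": TCP orientation; "force": force on the tool from outside, world axes, zero at the start; "moment": the same for the moment, N m; "grip_width": finger opening in m; "gripper_force": force on a finger pad.
Only numpy, scipy, OpenCV 4.12 (cv2) and the standard library are available. Lean on these libraries where they do the work, as an engineer would, in place of code of your own. Each camera call takes 0.05 s, during which the arm holds its last target. There are 200 camera calls.

## Working session

There is one attempt and no reset: what is moved stays moved. The work goes in short steps, Python scripts to look and compute and a tool call to move; the robot and the scene stay as the last step left them, time stands still between calls to the robot, and variables do not carry over. Pictures are saved under pics/ and viewed, at most 10 in all, crops included, and the job is handed in when it is done.

Besides the shell and the picture viewer there is one more tool, called after "Request:" by a JSON object that holds its "method" and its "body". step_arm: Moves the arm, as the interface text tells. Its arguments: {"type":"object","properties":{"linear":{"type":"array","items":{"type":"array","items":{"type":"number"}}},"delta_rot":{"type":"array","items":{"type":"array","items":{"type":"number"}}},"gripper":{"type":"number"},"force":{"type":"number"}},"required":["linear","delta_rot"]}

```bash
ls; mkdir -p pics
cat > h.py <<'E'
import numpy as np, cv2
from scipy.spatial.transform import Rotation as R
from station import robot, cams
def cal(n):
    c=cams.calibration(n); f=240/np.tan(np.radians(c["fov_y"])/2)
    q=c["orientation"]; return c,f,R.from_quat([q[1],q[2],q[3],q[0]]).as_matrix(),np.array(c["origin"])
def rays(n,u,v):
    c,f,M,o=cal(n); k=c["k1"]
    xd=(np.asarray(u,float)-c["cx"])/f; yd=(np.asarray(v,float)-c["cy"])/f
    x,y=xd.copy(),yd.copy()
    for _ in range(20):
        s=1+k*(x*x+y*y); x,y=xd/s,yd/s
    return np.stack([x,-y,-np.ones_like(x)],-1)@M.T,o
def onplane(n,u,v,z):
    d,o=rays(n,u,v); return o+d*((z-o[2])/d[...,2])[...,None]
def cloud(n,depth):
    v,u=np.mgrid[0:480,0:640]; d,o=rays(n,u,v); P=o+d*depth[...,None]; P[depth==0]=np.nan; return P
E
python3 - <<'E'
from h import *
for n in("scene","top"):
    p,d=cams.capture(n); cv2.imwrite(f"pics/{n}0.png",p[...,::-1]); np.savez(f"{n}0.npz",p=p,d=d)
    c,f,M,o=cal(n); print(n,c,f)
    print((d==0).mean(), d[d>0].min() if (d>0).any() else None,d.max())
s=robot.get_state(); print(s)
E
```

```text
pics
scene {'fov_y': 49.08217201243431, 'cx': 319.9879295320797, 'cy': 243.84630461494135, 'k1': -0.1376391447692056, 'origin': array([ 1.48121361, -0.31162656,  1.02005776]), 'orientation': array([0.73871751, 0.31690542, 0.22270417, 0.55160697])} 525.632750566951
0.004137369791666666 0.92459023 3.9471025
top {'fov_y': 48.96878574065419, 'cx': 322.10950118379264, 'cy': 237.390194721795, 'k1': 0.04615086521139167, 'origin': array([ 0.47158194, -0.00183046,  1.20516827]), 'orientation': array([-0.69708489, -0.0335444 ,  0.02009394,  0.71592155])} 527.0123152436553
0.0038639322916666666 0.8387071 2.0688126
{'clock': 0.1, 'joint_pos': array([-1.15619016,  0.6898941 , -0.19454148,  1.56619873,  0.15733634,
        0.90249513, -0.21509349]), 'dq': array([ 0.00097574, -0.00340611,  0.00088016, -0.00247213,  0.00201305,
       -0.00099931, -0.0017767 ]), 'tau': array([-3.32469957e-03, -5.28500819e+01, -1.27146788e+00, -1.53836364e+01,
       -5.25543373e-02,  1.99544476e-03,  5.42714452e-05]), 'tcp_pos': array([0.23213965, 0.57974705, 0.2630055 ]), 'ee_rot': array([-8.71529057e-05,  1.89197301e-01,  9.81938767e-01, -7.94981668e-04]), 'force': array([0.52787332, 0.06172974, 0.03870603]), 'moment': array([ 0.01224102,  0.04112092, -0.00703469]), 'gripper_force': 0.0, 'grip_width': 0.08782145631236148}
```

View pics/top0.png

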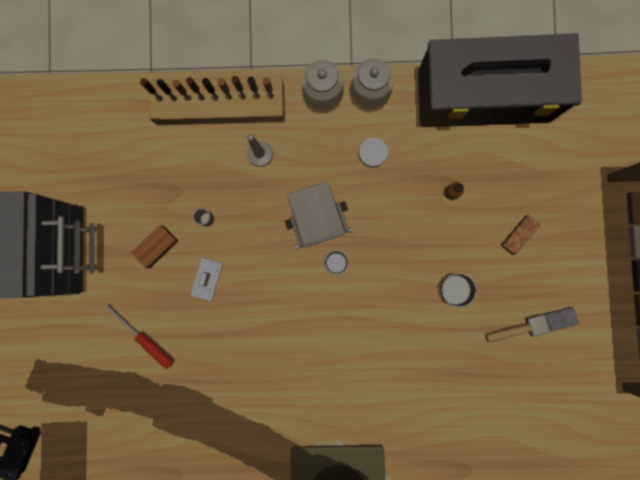

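View pics/scene0.png

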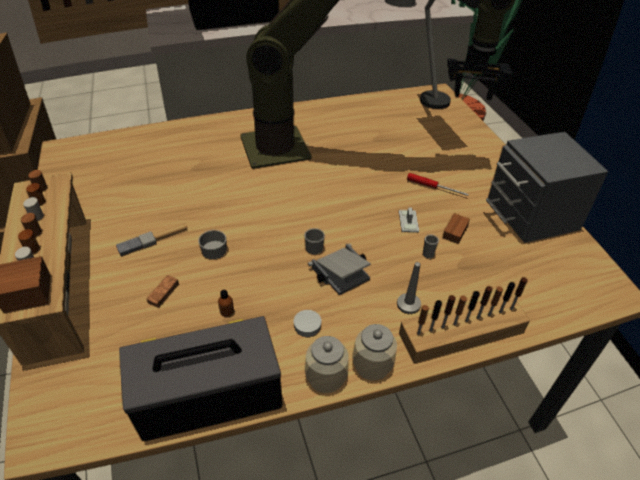

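The top view shows the large cup at (457,290), the medium cup at (336,262) in front of the stage at (318,215), the small cup at (203,217) and the slide at (207,280). The scene view agrees. I'll measure these from depth.

```bash
cat > m.py <<'E'
from h import *
def load(n,tag="0"):
    a=np.load(f"{n}{tag}.npz"); return a["p"],cloud(n,a["d"])
def near(P,c,r,z0,z1):
    m=(np.hypot(P[...,0]-c[0],P[...,1]-c[1])<r)&(P[...,2]>z0)&(P[...,2]<z1); return m
E
python3 - <<'E'
from m import *
C={}
for n in("top","scene"):
    p,P=load(n)
    g={"L":((457,290),.042,.055),"M":((336,262),.05,.04),"S":((203,217),.058,.035)}
    for k,(uv,h,r) in g.items():
        if n=="top": C[k]=onplane("top",*map(np.float64,uv),h)
        m=near(P,C[k],r,h-.012,h+.012); Q=P[m]
        # rim by min enclosing circle & bbox
        c,rr=cv2.minEnclosingCircle(Q[:,:2].astype(np.float32)*1000)
        tab=P[near(P,C[k],.09,-.02,.012)]
        print(n,k,C[k].round(4),"enc",np.round(c,1),round(rr,1),len(Q),"zmax",Q[:,2].max().round(4),"table z",np.median(tab[:,2]).round(4))
    c0=C["slide"]=onplane("top",np.float64(207),np.float64(280),.02)
    m=near(P,c0,.05,.022,.06); Q=P[m]; r=cv2.minAreaRect(Q[:,:2].astype(np.float32)*1000)
    print(n,"fin",np.round(r[0],1),np.round(r[1],1),r[2],len(Q),np.percentile(Q[:,2],[50,95]).round(4))
    m=near(P,c0,.065,.0045,.06); Q=P[m]; r=cv2.minAreaRect(Q[:,:2].astype(np.float32)*1000); print(n,"plate",np.round(r[0],1),np.round(r[1],1),r[2],len(Q))
    c0=onplane("top",np.float64(318),np.float64(214),.04)
    m=near(P,c0,.035,.01,.12); Q=P[m]
    for _ in range(4):
        A=np.c_[Q[:,:2],np.ones(len(Q))]; s=np.linalg.lstsq(A,Q[:,2],rcond=None)[0]; e=Q[:,2]-A@s; Q=Q[abs(e)<2.5*e.std()+1e-4]
    nn=np.array([-s[0],-s[1],1]);nn/=np.linalg.norm(nn)
    print(n,"face slope",np.degrees(np.arccos(nn[2])),"az uphill",np.degrees(np.arctan2(s[1],s[0])),"std",e.std(),len(Q))
    m=near(P,c0,.11,.01,.14)&(abs(P[...,2]-(P[...,:2]@s[:2]+s[2]))<.004); 
    m=cv2.morphologyEx(m.astype(np.uint8),cv2.MORPH_OPEN,np.ones((3,3))); nl,lab,st,_=cv2.connectedComponentsWithStats(m); m=lab==1+st[1:,4].argmax()
    # in-plane rect
    uh=np.array([s[0],s[1],s[0]**2+s[1]**2]);uh/=np.linalg.norm(uh); v=np.cross(nn,uh); Q=P[m]; o=Q.mean(0)
    r=cv2.minAreaRect(np.c_[(Q-o)@uh,(Q-o)@v].astype(np.float32)*1000); ce=o+uh*r[0][0]/1000+v*r[0][1]/1000
    print("   rect",np.round(r[1],1),r[2],"centre",ce.round(4),"plane z there",(ce[:2]@s[:2]+s[2]).round(4), "zrange",Q[:,2].min(),Q[:,2].max())
E
```

```text
top L [ 0.4373 -0.2717  0.042 ] enc [ 437.7 -275.8] 37.7 233 zmax 0.0471 table z 0.0014
top M [ 0.5048 -0.01    0.05  ] enc [504.7 -10.8] 27.7 132 zmax 0.0572 table z 0.0012
top S [0.6111 0.2791 0.058 ] enc [613.2 284.6] 19.6 116 zmax 0.0643 table z 0.0011
top fin [475.8 285.5] [12.3 29.7] 70.81281280517578 102 [0.0431 0.048 ]
top plate [474.4 277.6] [125.6 121.8] 57.56607437133789 966
top face slope 20.18271437987048 az uphill 16.382548203765953 std 0.0022858081546751185 802
   rect [120.9  89.6] 0.006798073649406433 centre [0.6144 0.032  0.0462] plane z there 0.0463 zrange 0.022040331929032986 0.0700933942334041
scene L [ 0.4373 -0.2717  0.042 ] enc [ 438.1 -275.8] 41.5 272 zmax 0.0478 table z 0.0024
scene M [ 0.5048 -0.01    0.05  ] enc [505.1 -10.9] 30.9 188 zmax 0.0565 table z 0.0026
scene S [0.6111 0.2791 0.058 ] enc [612.3 285.6] 22.1 136 zmax 0.065 table z 0.0025
scene fin [477.4 285.8] [13.  31.9] 70.22125244140625 63 [0.0392 0.0472]
scene plate [475.4 281.9] [124.5 124.5] 63.095436096191406 527
scene face slope 23.005810861570733 az uphill 72.76341539097848 std 0.011649535102326402 376
   rect [15.7 40.8] 44.92720031738281 centre [0.6066 0.039  0.0462] plane z there 0.0466 zrange 0.03862328892779798 0.053820646771759906
```

```bash
cat > go.py <<'E'
import sys
from m import *
def st(): 
    s=robot.get_state(); q=s["ee_rot"]; return s,R.from_quat([q[1],q[2],q[3],q[0]])
def go(*targets):
    """shift in tool axes (mm) through world targets (m), orientation kept"""
    s,r=st(); p=s["tcp_pos"]; M=r.as_matrix()
    print("tcp",p.round(4),"x-az %.1f y-az %.1f tilt %.2f"%(np.degrees(np.arctan2(M[1,0],M[0,0])),np.degrees(np.arctan2(M[1,1],M[0,1])),np.degrees(np.arccos(-M[2,2]))),"grip",round(s["grip_width"],4),"t",round(s["clock"],2),"F",s["force"].round(1),"q",s["joint_pos"].round(2))
    for t in targets:
        d=(M.T@(np.array(t)-p))*1000; print(" ->",t,d.round(1),"rows",np.ceil(np.abs(d).max()/55)); p=np.array(t)
if __name__=="__main__": go(*[tuple(map(float,a.split(","))) for a in sys.argv[1:]])
E
python3 go.py .3,.28,.24 .505,-.011,.20
```

```text
tcp [0.2321 0.5797 0.263 ] x-az 158.2 y-az 68.2 tilt 0.09 grip 0.0878 t 0.1 F [0.5 0.1 0. ] q [-1.16  0.69 -0.19  1.57  0.16  0.9  -0.22]
 -> (0.3, 0.28, 0.24) [-174.4 -253.    23.4] rows 5.0
 -> (0.505, -0.011, 0.2) [-298.4 -193.9   40.3] rows 6.0
```

Request:
{"method": "step_arm", "body": {"linear": [[-29, -42, 4], [-29, -42, 4], [-29, -42, 4], [-29, -42, 4], [-29, -42, 4], [-29, -42, 4], [-50, -32, 7], [-50, -32, 7], [-50, -32, 7], [-50, -32, 7], [-50, -32, 7], [-48, -33, 5]], "delta_rot": [[0, 0, 0], [0, 0, 0], [0, 0, 0], [0, 0, 0], [0, 0, 0], [0, 0, 0], [0, 0, 0], [0, 0, 0], [0, 0, 0], [0, 0, 0], [0, 0, 0], [0, 0, 0]], "gripper": 1}}

```text
clock: 1.6
tcp_pos: [0.506, -0.01, 0.1992]
ee_rot: [-0.0, 0.189, 0.982, 0.0]
force: [1.4, -0.0, 1.4]
grip_width: 0.0881
gripper_force: 0.0
```

Request:
{"method": "step_arm", "body": {"linear": [[0, 0, 0], [0, 0, 0], [0, 0, 0], [0, 0, 0]], "delta_rot": [[0, 0, -10], [0, 0, -10], [0, 0, 0], [0, 0, 0]]}}

```text
clock: 2.1
tcp_pos: [0.5049, -0.0082, 0.1996]
ee_rot: [-0.0, 0.017, 1.0, 0.0]
force: [-0.4, 0.2, 0.2]
grip_width: 0.0881
gripper_force: 0.0
```

```bash
python3 go.py .505,-.0108,.12 .505,-.0108,.066
```

```text
tcp [ 0.5049 -0.0082  0.1996] x-az 178.0 y-az 88.0 tilt 0.02 grip 0.0881 t 2.1 F [-0.4  0.2  0.2] q [ 0.17  0.65 -0.39  1.98  0.43  0.59  1.02]
 -> (0.505, -0.0108, 0.12) [-0.2 -2.6 79.6] rows 2.0
 -> (0.505, -0.0108, 0.066) [-0. -0. 54.] rows 1.0
```

Request:
{"method": "step_arm", "body": {"linear": [[0, -2.6, 30], [0, 0, 30], [0, 0, 30], [0, 0, 22], [0, 0, 21.5], [0, 0, 0], [0, 0, 0]], "delta_rot": [[0, 0, 0], [0, 0, 0], [0, 0, 0], [0, 0, 0], [0, 0, 0], [0, 0, 0], [0, 0, 0]]}}

```text
clock: 2.98
tcp_pos: [0.5054, -0.0106, 0.0668]
ee_rot: [0.0, 0.016, 1.0, -0.0]
force: [-0.3, 0.9, -0.1]
grip_width: 0.0882
gripper_force: 0.0
```

Request:
{"method": "step_arm", "body": {"linear": [[0, 0, 0], [0, 0, 0], [0, 0, 0], [0, 0, 0], [0, 0, 0], [0, 0, 0], [0, 0, 0], [0, 0, 0]], "delta_rot": [[0, 0, 0], [0, 0, 0], [0, 0, 0], [0, 0, 0], [0, 0, 0], [0, 0, 0], [0, 0, 0], [0, 0, 0]], "gripper": 0.5, "force": 20}}

```text
clock: 3.98
tcp_pos: [0.5052, -0.0108, 0.0665]
ee_rot: [0.0, 0.016, 1.0, 0.0]
force: [-0.4, 1.1, 5.3]
grip_width: 0.0553
gripper_force: 20.0
```

Request:
{"method": "step_arm", "body": {"linear": [[0, 0, -10], [0, 0, -20], [0, 0, -30], [0, 0, -30], [0, 0, 0], [0, 0, 0]], "delta_rot": [[0, 0, 0], [0, 0, 0], [0, 0, 0], [0, 0, 0], [0, 0, 0], [0, 0, 0]]}}

```text
clock: 4.72
tcp_pos: [0.5045, -0.0112, 0.1558]
ee_rot: [-0.0, 0.016, 1.0, -0.0]
force: [-0.1, 0.5, -1.7]
grip_width: 0.0552
gripper_force: 20.0
```

```bash
python3 go.py .438,-.2758,.155 .438,-.2758,.0715
python3 - <<'E'
from m import *
p,d=cams.capture("scene"); c=p[150:290,230:400]; cv2.imwrite("pics/lift1.png",cv2.resize(c,None,fx=4,fy=4)[...,::-1])
E
```

```text
tcp [ 0.5045 -0.0112  0.1558] x-az 178.2 y-az 88.2 tilt 0.06 grip 0.0552 t 4.72 F [-0.1  0.5 -1.7] q [ 0.14  0.73 -0.34  2.02  0.5   0.48  0.97]
 -> (0.438, -0.2758, 0.155) [  58.  -266.6    0.9] rows 5.0
 -> (0.438, -0.2758, 0.0715) [-0.1  0.  83.5] rows 2.0
```

View pics/lift1.png

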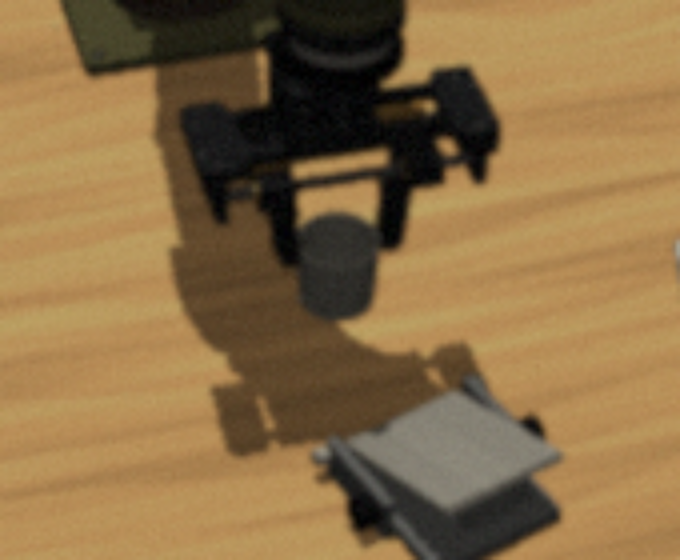

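The medium cup hangs upright between the fingers at crop (340,265), clear of the stage. Next I carry it to the large cup.

Request:
{"method": "step_arm", "body": {"linear": [[4, -16, 0], [8, -36, 0], [9, -42, 0], [9, -42, 0], [9, -42, 0], [9, -42, 0], [7, -33, 0], [3, -13.5, 0], [0, 0, 0], [0, 0, 0], [0, 0, 0]], "delta_rot": [[0, 0, 0], [0, 0, 0], [0, 0, 0], [0, 0, 0], [0, 0, 0], [0, 0, 0], [0, 0, 0], [0, 0, 0], [0, 0, 0], [0, 0, 0], [0, 0, 0]]}}

```text
clock: 6.15
tcp_pos: [0.4392, -0.2738, 0.1563]
ee_rot: [0.0, 0.014, 1.0, 0.0]
force: [0.3, 0.2, -0.7]
grip_width: 0.0549
gripper_force: 20.0
```

```bash
python3 go.py .4378,-.2758,.0715
```

```text
tcp [ 0.4392 -0.2738  0.1563] x-az 178.3 y-az 88.3 tilt 0.05 grip 0.0549 t 6.15 F [ 0.3  0.2 -0.7] q [ 0.73  0.75 -0.43  1.98  0.58  0.54  1.44]
 -> (0.4378, -0.2758, 0.0715) [ 1.4 -2.1 84.8] rows 2.0
```

Request:
{"method": "step_arm", "body": {"linear": [[1.4, -2, 20], [0, 0, 20], [0, 0, 15], [0, 0, 12], [0, 0, 8], [0, 0, 5], [0, 0, 3], [0, 0, 0], [0, 0, 0]], "delta_rot": [[0, 0, 0], [0, 0, 0], [0, 0, 0], [0, 0, 0], [0, 0, 0], [0, 0, 0], [0, 0, 0], [0, 0, 0], [0, 0, 0]]}}

```text
clock: 7.28
tcp_pos: [0.4373, -0.2775, 0.0735]
ee_rot: [0.0, 0.016, 1.0, -0.0]
force: [-0.5, -0.1, -1.8]
grip_width: 0.0552
gripper_force: 20.0
```

```bash
python3 go.py .4378,-.2758,.0710
```

```text
tcp [ 0.4373 -0.2775  0.0735] x-az 178.2 y-az 88.2 tilt 0.03 grip 0.0552 t 7.28 F [-0.5 -0.1 -1.8] q [ 0.64  0.88 -0.28  2.01  0.69  0.34  1.34]
 -> (0.4378, -0.2758, 0.071) [-0.5  1.7  2.5] rows 1.0
```

Request:
{"method": "step_arm", "body": {"linear": [[0, 1.7, 1], [0, 0, 1], [0, 0, 0.5], [0, 0, 0], [0, 0, 0]], "delta_rot": [[0, 0, 0], [0, 0, 0], [0, 0, 0], [0, 0, 0], [0, 0, 0]]}}

```text
clock: 7.9
tcp_pos: [0.4372, -0.2757, 0.0707]
ee_rot: [0.0, 0.016, 1.0, 0.0]
force: [0.3, 1.0, -1.7]
grip_width: 0.0554
gripper_force: 20.0
```

Request:
{"method": "step_arm", "body": {"linear": [[0, 0, 0], [0, 0, 0], [0, 0, 0], [0, 0, 0], [0, 0, 0], [0, 0, 0]], "delta_rot": [[0, 0, 0], [0, 0, 0], [0, 0, 0], [0, 0, 0], [0, 0, 0], [0, 0, 0]], "gripper": 0.95}}

```text
clock: 8.65
tcp_pos: [0.4372, -0.2757, 0.0707]
ee_rot: [0.0, 0.016, 1.0, 0.0]
force: [0.0, -0.6, -0.7]
grip_width: 0.0834
gripper_force: 0.0
```

Request:
{"method": "step_arm", "body": {"linear": [[0, 0, -20], [0, 0, -40], [0, 0, -40], [0, 0, -20], [0, 50, 0], [0, 60, 0], [0, 60, 0], [0, 0, 0], [0, 0, 0]], "delta_rot": [[0, 0, 0], [0, 0, 0], [0, 0, 0], [0, 0, 0], [0, 0, 0], [0, 0, 0], [0, 0, 0], [0, 0, 0], [0, 0, 0]]}}

```text
clock: 9.78
tcp_pos: [0.4424, -0.1064, 0.1907]
ee_rot: [-0.0, 0.016, 1.0, -0.0]
force: [0.4, -0.7, -0.3]
grip_width: 0.0839
gripper_force: 0.0
```

```bash
python3 - <<'E'
from m import *
for n in("top","scene"):
    p,d=cams.capture(n); np.savez(f"{n}1.npz",p=p,d=d); P=cloud(n,d)
    C=(.4377,-.2758)
    for z0,z1,r in((.032,.048,.045),(.050,.068,.045)):
        Q=P[near(P,C,r,z0,z1)]
        c,rr=cv2.minEnclosingCircle(Q[:,:2].astype(np.float32)*1000); print(n,z0,np.round(c,1),round(rr,1),len(Q),np.percentile(Q[:,2],[50,95]).round(4))
    if n=="top":
        # two-tone crop
        cv2.imwrite("pics/nest1.png",cv2.resize(p[250:330,415:500],None,fx=6,fy=6)[...,::-1])
E
python3 go.py .613,.285,.18 .613,.285,.074
```

```text
top 0.032 [ 438.3 -276. ] 37.5 196 [0.0414 0.046 ]
top 0.05 [ 437.1 -275.4] 27.7 81 [0.0542 0.0575]
scene 0.032 [ 441.2 -275.5] 39.7 299 [0.0407 0.0471]
scene 0.05 [ 436.3 -276.4] 31.4 114 [0.0548 0.0588]
tcp [ 0.4422 -0.1076  0.1906] x-az 178.0 y-az 88.0 tilt 0.06 grip 0.0838 t 9.88 F [-0.1  0.4 -0.6] q [ 0.4   0.63 -0.42  2.13  0.53  0.49  1.11]
 -> (0.613, 0.285, 0.18) [-156.9  398.4   10.1] rows 8.0
 -> (0.613, 0.285, 0.074) [-1.00e-01  1.00e-01  1.06e+02] rows 2.0
```

View pics/nest1.png

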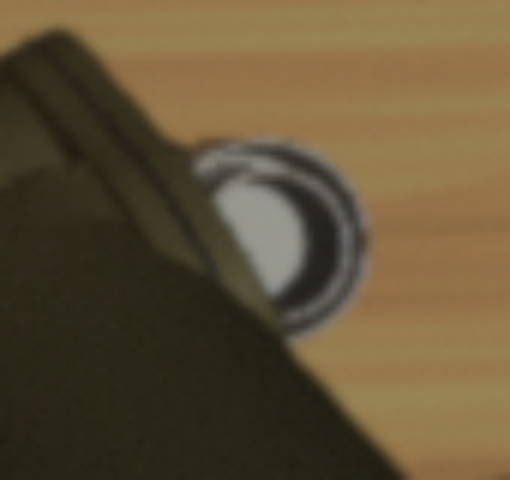

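The medium cup is nested, with its rim at 54 mm and centre within 1 mm of the large cup's. The small cup is next.

Request:
{"method": "step_arm", "body": {"linear": [[-10, 25, 0], [-19, 48, 0], [-19, 48, 0], [-19, 48, 2], [-19, 48, 2], [-19, 48, 2], [-19, 48, 2], [-19, 48, 2], [-10, 26, 0], [-4, 11.5, 0], [0, 0, 0], [0, 0, 0]], "delta_rot": [[0, 0, 0], [0, 0, 0], [0, 0, 0], [0, 0, 0], [0, 0, 0], [0, 0, 0], [0, 0, 0], [0, 0, 0], [0, 0, 0], [0, 0, 0], [0, 0, 0], [0, 0, 0]]}}

```text
clock: 11.38
tcp_pos: [0.6123, 0.2849, 0.1805]
ee_rot: [-0.0, 0.017, 1.0, -0.001]
force: [0.3, 0.3, 0.7]
grip_width: 0.0836
gripper_force: 0.0
```

```bash
python3 go.py .613,.285,.1 .613,.285,.0745
```

```text
tcp [0.6123 0.2849 0.1805] x-az 178.0 y-az 88.0 tilt 0.12 grip 0.0836 t 11.38 F [0.3 0.3 0.7] q [-0.31  0.87 -0.39  1.46  0.39  0.88  0.71]
 -> (0.613, 0.285, 0.1) [-0.7  0.3 80.5] rows 2.0
 -> (0.613, 0.285, 0.0745) [-0.   0.1 25.5] rows 1.0
```

Request:
{"method": "step_arm", "body": {"linear": [[-0.5, 0, 30], [0, 0, 30], [0, 0, 20], [0, 0, 15], [0, 0, 11], [0, 0, 0], [0, 0, 0]], "delta_rot": [[0, 0, 0], [0, 0, 0], [0, 0, 0], [0, 0, 0], [0, 0, 0], [0, 0, 0], [0, 0, 0]]}}

```text
clock: 12.25
tcp_pos: [0.6131, 0.2879, 0.0755]
ee_rot: [0.001, 0.016, 1.0, 0.0]
force: [0.4, 0.1, -0.2]
grip_width: 0.0834
gripper_force: 0.0
```

Request:
{"method": "step_arm", "body": {"linear": [[0, 0, 0], [0, 0, 0], [0, 0, 0], [0, 0, 0], [0, 0, 0], [0, 0, 0], [0, 0, 0], [0, 0, 0], [0, 0, 0], [0, 0, 0]], "delta_rot": [[0, 0, 0], [0, 0, 0], [0, 0, 0], [0, 0, 0], [0, 0, 0], [0, 0, 0], [0, 0, 0], [0, 0, 0], [0, 0, 0], [0, 0, 0]], "gripper": 0.3, "force": 20}}

```text
clock: 13.5
tcp_pos: [0.6126, 0.2875, 0.0747]
ee_rot: [0.0, 0.016, 1.0, -0.0]
force: [0.1, -1.7, 0.4]
grip_width: 0.0383
gripper_force: 20.0
```

Request:
{"method": "step_arm", "body": {"linear": [[0, 0, -10], [0, 0, -25], [0, 0, -35], [0, 0, -35], [0, 0, -10], [0, 0, 0], [0, 0, 0]], "delta_rot": [[0, 0, 0], [0, 0, 0], [0, 0, 0], [0, 0, 0], [0, 0, 0], [0, 0, 0], [0, 0, 0]]}}

```text
clock: 14.38
tcp_pos: [0.6118, 0.287, 0.1881]
ee_rot: [-0.001, 0.016, 1.0, -0.001]
force: [-0.4, -0.0, -1.2]
grip_width: 0.0383
gripper_force: 20.0
```

```bash
python3 go.py .4373,-.2756,.19 .4373,-.2756,.0835;  python3 - <<'E'
from m import *
p,d=cams.capture("scene"); c=p[150:290,370:520]; cv2.imwrite("pics/lift2.png",cv2.resize(c,None,fx=4,fy=4)[...,::-1])
E
```

```text
tcp [0.6118 0.287  0.1881] x-az 178.2 y-az 88.2 tilt 0.16 grip 0.0383 t 14.38 F [-0.4 -0.  -1.2] q [-0.31  0.87 -0.4   1.46  0.39  0.9   0.72]
 -> (0.4373, -0.2756, 0.19) [ 156.7 -567.8   -0.7] rows 11.0
 -> (0.4373, -0.2756, 0.0835) [ -0.3   0.2 106.5] rows 2.0
```

View pics/lift2.png

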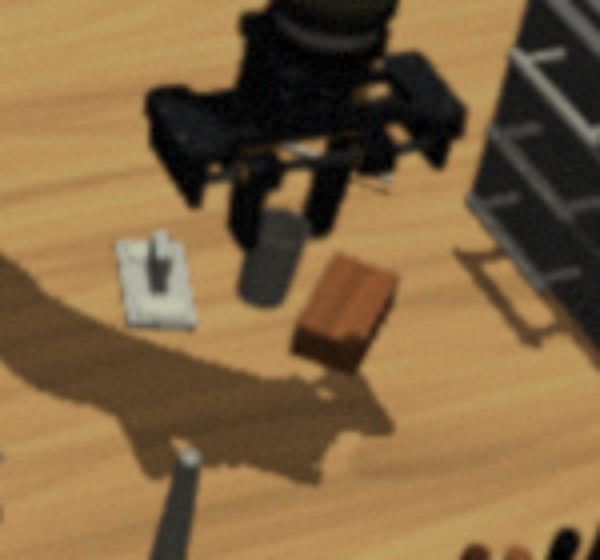

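The small cup hangs at crop (270,258). Its lean matches the mandrel's perspective lean, so it is upright.

Request:
{"method": "step_arm", "body": {"linear": [[6, -20, 0], [12, -44, 0], [15, -54, 0], [15, -54, 0], [15, -54, 0], [15, -54, 0], [15, -54, 0], [15, -54, 0], [15, -54, 0], [15, -54, 0], [10, -36, 0], [6, -22, 0]], "delta_rot": [[0, 0, 0], [0, 0, 0], [0, 0, 0], [0, 0, 0], [0, 0, 0], [0, 0, 0], [0, 0, 0], [0, 0, 0], [0, 0, 0], [0, 0, 0], [0, 0, 0], [0, 0, 0]]}}

```text
clock: 15.92
tcp_pos: [0.4395, -0.2635, 0.1886]
ee_rot: [-0.001, 0.017, 1.0, 0.0]
force: [0.1, 0.4, -0.8]
grip_width: 0.0382
gripper_force: 20.0
```

Request:
{"method": "step_arm", "body": {"linear": [[3, -11, 10], [0, 0, 15], [0, 0, 15], [0, 0, 0], [0, 0, 0], [0, 0, 0]], "delta_rot": [[0, 0, 0], [0, 0, 0], [0, 0, 0], [0, 0, 0], [0, 0, 0], [0, 0, 0]]}}

```text
clock: 16.68
tcp_pos: [0.4383, -0.272, 0.1501]
ee_rot: [0.0, 0.016, 1.0, -0.0]
force: [-0.3, 0.0, -0.4]
grip_width: 0.0382
gripper_force: 20.0
```

```bash
python3 go.py .4373,-.2756,.0835
```

```text
tcp [ 0.4383 -0.272   0.1501] x-az 178.2 y-az 88.2 tilt 0.06 grip 0.0382 t 16.68 F [-0.3  0.  -0.4] q [ 0.72  0.75 -0.42  1.99  0.59  0.52  1.42]
 -> (0.4373, -0.2756, 0.0835) [ 0.9 -3.6 66.6] rows 2.0
```

Request:
{"method": "step_arm", "body": {"linear": [[0.7, -2.5, 8], [0, 0, 9], [0, 0, 0], [0, 0, 0]], "delta_rot": [[0, 0, 0], [0, 0, 0], [0, 0, 0], [0, 0, 0]]}}

```text
clock: 17.18
tcp_pos: [0.437, -0.2746, 0.1326]
ee_rot: [-0.0, 0.016, 1.0, 0.0]
force: [0.4, -0.4, -1.2]
grip_width: 0.0383
gripper_force: 20.0
```

```bash
python3 go.py .4373,-.2756,.0835
```

```text
tcp [ 0.437  -0.2746  0.1326] x-az 178.2 y-az 88.2 tilt 0.02 grip 0.0383 t 17.18 F [ 0.4 -0.4 -1.2] q [ 0.71  0.78 -0.39  2.    0.62  0.48  1.4 ]
 -> (0.4373, -0.2756, 0.0835) [-0.3 -1.  49.1] rows 1.0
```

Request:
{"method": "step_arm", "body": {"linear": [[0, 0, 12], [0, 0, 12], [0, 0, 10], [0, 0, 8], [0, 0, 4], [0, 0, 2], [0, 0, 0], [0, 0, 0]], "delta_rot": [[0, 0, 0], [0, 0, 0], [0, 0, 0], [0, 0, 0], [0, 0, 0], [0, 0, 0], [0, 0, 0], [0, 0, 0]]}}

```text
clock: 18.18
tcp_pos: [0.4371, -0.2747, 0.0849]
ee_rot: [0.0, 0.016, 1.0, -0.0]
force: [-0.4, 1.0, -0.5]
grip_width: 0.0381
gripper_force: 20.0
```

Request:
{"method": "step_arm", "body": {"linear": [[0, 0, 0.7], [0, 0, 0.5], [0, 0, 0], [0, 0, 0]], "delta_rot": [[0, 0, 0], [0, 0, 0], [0, 0, 0], [0, 0, 0]]}}

```text
clock: 18.68
tcp_pos: [0.437, -0.2747, 0.0835]
ee_rot: [0.0, 0.016, 1.0, 0.0]
force: [-0.3, 0.1, -0.0]
grip_width: 0.0382
gripper_force: 20.0
```

Request:
{"method": "step_arm", "body": {"linear": [[0, 0, 0.5], [0, 0, 0], [0, 0, 0], [0, 0, 0], [0, 0, 0], [0, 0, 0]], "delta_rot": [[0, 0, 0], [0, 0, 0], [0, 0, 0], [0, 0, 0], [0, 0, 0], [0, 0, 0]], "gripper": 0.7}}

```text
clock: 19.42
tcp_pos: [0.437, -0.2746, 0.083]
ee_rot: [0.0, 0.016, 1.0, 0.0]
force: [-0.2, -0.1, 0.0]
grip_width: 0.0618
gripper_force: 0.0
```

Request:
{"method": "step_arm", "body": {"linear": [[0, 0, -15], [0, 0, -35], [0, 0, -45], [0, 0, -25], [0, 50, 0], [0, 60, 0], [0, 60, 0], [0, 60, 0], [0, 60, 0], [0, 0, 0], [0, 0, 0]], "delta_rot": [[0, 0, 0], [0, 0, 0], [0, 0, 0], [0, 0, 0], [0, 0, 0], [0, 0, 0], [0, 0, 0], [0, 0, 0], [0, 0, 0], [0, 0, 0], [0, 0, 0]]}}

```text
clock: 20.8
tcp_pos: [0.446, 0.0148, 0.2036]
ee_rot: [0.0, 0.016, 1.0, -0.0]
force: [0.5, -0.5, -0.6]
grip_width: 0.0615
gripper_force: 0.0
```

```bash
python3 - <<'E'
from m import *
for n in("top","scene"):
    p,d=cams.capture(n); np.savez(f"{n}2.npz",p=p,d=d); P=cloud(n,d)
    C=(.4377,-.2758)
    for z0,z1,r in((.032,.048,.045),(.050,.060,.045),(.061,.08,.04)):
        Q=P[near(P,C,r,z0,z1)]
        c,rr=cv2.minEnclosingCircle(Q[:,:2].astype(np.float32)*1000); print(n,z0,np.round(c,1),round(rr,1),len(Q),np.percentile(Q[:,2],[50,95]).round(4))
    # slide fin
    Q=P[near(P,(.476,.2855),.04,.03,.06)]; r=cv2.minAreaRect(Q[:,:2].astype(np.float32)*1000); print("fin",r,len(Q))
    # plate outline by brightness/height
    Q=P[near(P,(.476,.2855),.058,.0055,.013)]; print("plate z",np.median(Q[:,2]),Q[:,:2].mean(0),len(Q))
    if n=="top":
        hs=cv2.cvtColor(p,cv2.COLOR_RGB2HSV); m=((hs[...,1]<60)&(hs[...,2]>110)).astype(np.uint8); m[:250]=0;m[310:]=0;m[:,:180]=0;m[:,235:]=0
        cn=max(cv2.findContours(m,0,2)[0],key=cv2.contourArea)[:,0]; W=onplane("top",cn[:,0].astype(float),cn[:,1].astype(float),.007)
        print("plate rect",cv2.minAreaRect(W[:,:2].astype(np.float32)*1000))
        cv2.imwrite("pics/nest2.png",cv2.resize(p[250:330,415:500],None,fx=6,fy=6)[...,::-1])
E
python3 go.py .476,.2855,.15 .476,.2855,.025
```

```text
top 0.032 [ 437.7 -275.6] 37.9 318 [0.0414 0.0466]
top 0.05 [ 437.1 -274.8] 27.5 154 [0.0546 0.0592]
top 0.061 [ 438.2 -276.9] 19.3 85 [0.0665 0.0696]
fin ((475.7926330566406, 285.82781982421875), (13.07437801361084, 29.886783599853516), 75.09003448486328) 90
plate z 0.008552503031085568 [0.47530858 0.28603147] 691
plate rect ((475.86297607421875, 285.621337890625), (50.84973907470703, 90.28919982910156), 72.57815551757812)
scene 0.032 [ 438.3 -273.9] 39.9 252 [0.0406 0.0467]
scene 0.05 [ 438.2 -276.2] 29.9 142 [0.0552 0.0588]
scene 0.061 [ 439.8 -275.1] 27.6 83 [0.0661 0.0713]
fin ((475.56317138671875, 286.0447692871094), (13.047622680664062, 34.6583366394043), 68.96891784667969) 51
plate z 0.009318189271245947 [0.48238375 0.28290539] 295
tcp [0.446  0.0134 0.2032] x-az 178.0 y-az 88.0 tilt 0.06 grip 0.0617 t 20.9 F [-0.2  0.8  0.4] q [ 0.13  0.59 -0.41  2.14  0.49  0.5   0.88]
 -> (0.476, 0.2855, 0.15) [-20.5 273.   53. ] rows 5.0
 -> (0.476, 0.2855, 0.025) [-0.00e+00  1.00e-01  1.25e+02] rows 3.0
```

View pics/nest2.png

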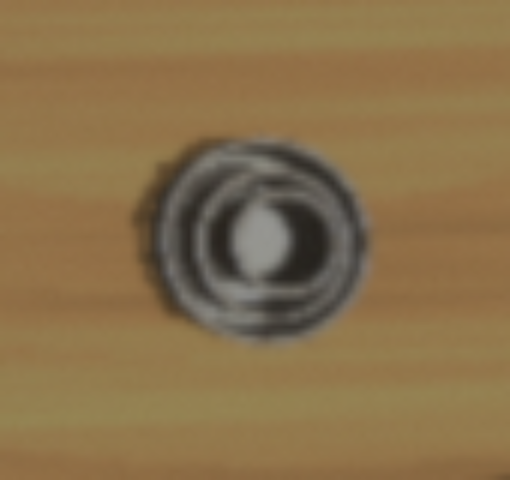

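All three cups are nested concentrically (crop centre (262,238)) at the right rim heights. Next, the slide.

Request:
{"method": "step_arm", "body": {"linear": [[-2, 25, 5], [-4, 50, 10], [-4, 55, 10], [-4, 55, 10], [-4, 50, 10], [-2, 28, 5], [0, 9, 3], [0, 0, 0], [0, 0, 0], [0, 0, 0], [0, 0, 0]], "delta_rot": [[0, 0, 0], [0, 0, 0], [0, 0, 0], [0, 0, 0], [0, 0, 0], [0, 0, 0], [0, 0, 0], [0, 0, 8], [0, 0, 7.5], [0, 0, 0], [0, 0, 0]]}}

```text
clock: 22.28
tcp_pos: [0.4752, 0.2849, 0.1501]
ee_rot: [0.0, 0.15, 0.989, -0.0]
force: [0.3, -0.3, 0.6]
grip_width: 0.0615
gripper_force: 0.0
```

```bash
python3 go.py .4758,.2857,.08 .4758,.2857,.036
```

```text
tcp [0.4752 0.2849 0.1501] x-az 162.7 y-az 72.7 tilt 0.04 grip 0.0615 t 22.27 F [ 0.3 -0.3  0.6] q [-0.47  0.77 -0.26  1.88  0.35  0.54  0.3 ]
 -> (0.4758, 0.2857, 0.08) [-0.3  0.9 70.1] rows 2.0
 -> (0.4758, 0.2857, 0.036) [ 0.  0. 44.] rows 1.0
```

Request:
{"method": "step_arm", "body": {"linear": [[0, 0, 25], [0, 0, 25], [0, 0, 20], [0, 0, 20], [0, 0, 12], [0, 0, 8], [0, 0, 3.5], [0, 0, 0], [0, 0, 0]], "delta_rot": [[0, 0, 0], [0, 0, 0], [0, 0, 0], [0, 0, 0], [0, 0, 0], [0, 0, 0], [0, 0, 0], [0, 0, 0], [0, 0, 0]]}}

```text
clock: 23.4
tcp_pos: [0.4751, 0.2866, 0.037]
ee_rot: [0.0, 0.151, 0.989, 0.0]
force: [-0.5, 0.4, -0.8]
grip_width: 0.0614
gripper_force: 0.0
```

```bash
python3 go.py .4758,.2857,.036
```

```text
tcp [0.4751 0.2866 0.037 ] x-az 162.7 y-az 72.7 tilt 0.05 grip 0.0614 t 23.4 F [-0.5  0.4 -0.8] q [-0.54  0.96 -0.15  1.91  0.42  0.3   0.24]
 -> (0.4758, 0.2857, 0.036) [-0.9 -0.6  1. ] rows 1.0
```

Request:
{"method": "step_arm", "body": {"linear": [[-0.8, -0.6, 0.5], [0, 0, 0], [0, 0, 0], [0, 0, 0], [0, 0, 0], [0, 0, 0], [0, 0, 0], [0, 0, 0], [0, 0, 0], [0, 0, 0], [0, 0, 0], [0, 0, 0]], "delta_rot": [[0, 0, 0], [0, 0, 0], [0, 0, 0], [0, 0, 0], [0, 0, 0], [0, 0, 0], [0, 0, 0], [0, 0, 0], [0, 0, 0], [0, 0, 0], [0, 0, 0], [0, 0, 0]], "gripper": 0, "force": 18}}

```text
clock: 24.9
tcp_pos: [0.4754, 0.2857, 0.036]
ee_rot: [0.0, 0.151, 0.989, 0.0]
force: [0.8, 0.5, 0.0]
grip_width: 0.012
gripper_force: 18.0
```

Request:
{"method": "step_arm", "body": {"linear": [[0, 0, -5], [0, 0, -15], [0, 0, -30], [0, 0, -40], [0, 0, -20], [0, 0, 0], [0, 0, 0], [0, 0, 0]], "delta_rot": [[0, 0, 0], [0, 0, 0], [0, 0, 0], [0, 0, 0], [0, 0, 0], [0, 0, 0], [0, 0, 0], [0, 0, 0]]}}

```text
clock: 25.9
tcp_pos: [0.4748, 0.2852, 0.1451]
ee_rot: [-0.001, 0.15, 0.989, -0.001]
force: [0.3, 0.5, -2.6]
grip_width: 0.0119
gripper_force: 18.0
```

Run:
```python
from m import *
from go import go
go()
# refit stage face, now unobstructed: corners/edges and slope in both views
for n,tag in(("top","0"),("top","2"),("scene","n")):
    if tag=="n":
        p,d=cams.capture(n); P=cloud(n,d)
    else: p,P=load(n,tag)
    c0=np.array((.6144,.032)); a=np.radians(16.4); U=np.array([np.cos(a),np.sin(a)]); V=np.array([-U[1],U[0]])
    X=(P[...,:2]-c0)@U; Y=(P[...,:2]-c0)@V
    m=(abs(X)<.045)&(abs(Y)<.035)&(P[...,2]>.01)&(P[...,2]<.1); Q=P[m]
    for i in range(5):
        A=np.c_[Q[:,:2]-c0,np.ones(len(Q))]; s=np.linalg.lstsq(A,Q[:,2],rcond=None)[0]; e=Q[:,2]-A@s; Q=Q[abs(e)<2.5*e.std()]
    print(n,tag,"slope",np.degrees(np.arctan(np.hypot(*s[:2]))).round(2),"az",np.degrees(np.arctan2(s[1],s[0])).round(2),"z at centre",s[2].round(4),e.std(),len(Q))
```

```text
tcp [0.4748 0.2852 0.1451] x-az 162.7 y-az 72.7 tilt 0.11 grip 0.0119 t 25.9 F [ 0.3  0.5 -2.6] q [-0.47  0.78 -0.26  1.88  0.36  0.53  0.3 ]
top 0 slope 20.03 az 15.88 z at centre 0.0462 0.0022694350546018146 1319
top 2 slope 19.73 az 17.0 z at centre 0.0462 0.0022422140154221334 1298
scene n slope 20.94 az 75.19 z at centre 0.0428 0.013836168753988149 624
```

```bash
python3 go.py .583,.0228,.16
```

```text
tcp [0.4749 0.2853 0.1451] x-az 162.7 y-az 72.7 tilt 0.11 grip 0.0121 t 25.95 F [ 0.7 -0.3 -2. ] q [-0.47  0.78 -0.26  1.88  0.36  0.53  0.3 ]
 -> (0.583, 0.0228, 0.16) [-181.3 -218.4  -14.8] rows 4.0
```

Request:
{"method": "step_arm", "body": {"linear": [[-13, -15, -5], [-30, -36, -5], [-33, -40, -5], [-33, -40, 0], [-33, -40, 0], [-26, -32, 0], [-13, -15, 0], [0, 0, 0]], "delta_rot": [[0, 0, 0], [0, 0, 0], [0, 0, 0], [0, 0, 0], [0, 0, 0], [0, 0, 0], [0, 0, 0], [0, 0, 0]]}}

```text
clock: 26.95
tcp_pos: [0.5833, 0.0229, 0.1604]
ee_rot: [-0.0, 0.152, 0.988, 0.0]
force: [-0.8, 1.5, -1.1]
grip_width: 0.0119
gripper_force: 18.0
```

Request:
{"method": "step_arm", "body": {"linear": [[0, 0, 0], [0, 0, 0], [0, 0, 0], [0, 0, 0], [0, 0, 0], [0, 0, 0], [0, 0, 0], [0, 0, 0], [0, 0, 0], [0, 0, 0]], "delta_rot": [[0, 0, -7], [0, 0, -7], [0, 0, -7], [0, 0, -7], [0, 0, -5.6], [0, -7, 0], [0, -7, 0], [0, -5.9, 0], [0, 0, 0], [0, 0, 0]]}}

```text
clock: 28.2
tcp_pos: [0.5912, 0.0205, 0.1622]
ee_rot: [0.155, -0.138, 0.978, 0.012]
force: [0.3, 0.4, -1.0]
grip_width: 0.0119
gripper_force: 18.0
```

```bash
python3 go.py .5862,.0238,.1258 .6026,.0286,.0788;  python3 - <<'E'
from m import *
p,d=cams.capture("scene"); cv2.imwrite("pics/hover.png",cv2.resize(p[170:310,270:420],None,fx=4,fy=4)[...,::-1])
E
```

```text
tcp [0.5912 0.0205 0.1622] x-az -163.7 y-az 105.9 tilt 17.92 grip 0.0119 t 28.2 F [ 0.3  0.4 -1. ] q [ 0.06  0.73 -0.25  2.04  1.04  0.15  0.73]
 -> (0.5862, 0.0238, 0.1258) [14.9  5.2 33.3] rows 1.0
 -> (0.6026, 0.0286, 0.0788) [-1.8  1.1 50. ] rows 1.0
```

View pics/hover.png

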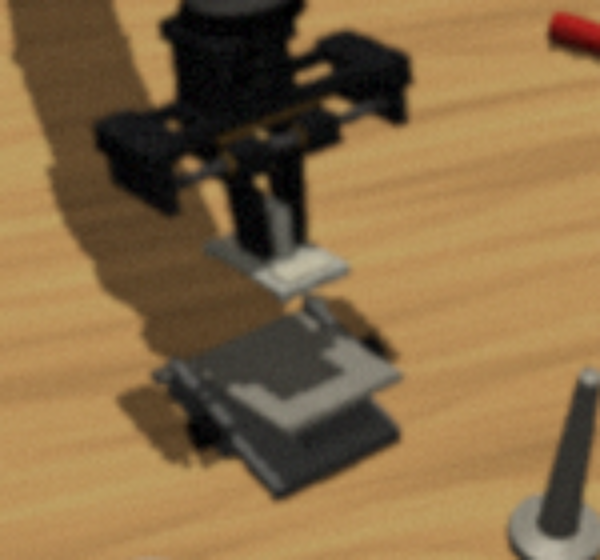

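The slide is held at crop (280,265), aligned over the face. The tilt fell 2° short because joint 6 is near its limit. I'll add a rotation correction and finish slowly.

```bash
cat > tgt.py <<'E'
from go import *
def tgt(slope=19.9,az=16.3,C=(.6144,.032,.045),off=.036):
    a,t=np.radians(az),np.radians(slope)
    n=np.array([-np.sin(t)*np.cos(a),-np.sin(t)*np.sin(a),np.cos(t)]); y=np.array([-np.sin(a),np.cos(a),0]); z=-n; x=np.cross(y,z)
    Mt=np.c_[x,y,z]; s,r=st(); M=r.as_matrix()
    p=np.array(C)+n*off; d=(M.T@(p-s["tcp_pos"]))*1000
    print("tcp",s["tcp_pos"].round(4),"target",p.round(4),"shift tool",d.round(1),"rotvec deg",np.degrees(R.from_matrix(M.T@Mt).as_rotvec()).round(2),"t",round(s["clock"],2),"F",s["force"].round(1),"Fn",(s["force"]@n).round(2),"Mom",s["moment"].round(2),"q",s["joint_pos"].round(2),"g",round(s["gripper_force"],1))
if __name__=="__main__": tgt(**{k:float(v) for k,v in (a.split("=") for a in sys.argv[1:])})
E
python3 tgt.py off=.1
```

```text
tcp [0.5914 0.0201 0.1622] target [0.5817 0.0224 0.139 ] shift tool [15.3  5.4 19.3] rotvec deg [-1.23 -2.   -0.03] t 28.25 F [-0.3  1.1 -1. ] Fn -1.0 Mom [ 0.02  0.37 -0.06] q [ 0.06  0.73 -0.25  2.04  1.05  0.15  0.73] g 18.0
```

Request:
{"method": "step_arm", "body": {"linear": [[3, 1, 4], [3, 1, 4], [3, 1, 4], [3, 1, 4], [3, 1, 3], [0, 0, 0], [0, 0, 0]], "delta_rot": [[-0.3, -0.4, 0], [-0.3, -0.4, 0], [-0.3, -0.4, 0], [-0.3, -0.4, 0], [0, -0.4, 0], [0, 0, 0], [0, 0, 0]]}}

```text
clock: 29.12
tcp_pos: [0.5843, 0.0197, 0.1432]
ee_rot: [0.168, -0.138, 0.976, 0.021]
force: [-0.9, 0.3, -1.7]
grip_width: 0.0115
gripper_force: 18.0
```

```bash
python3 tgt.py off=.1
```

```text
tcp [0.5843 0.0197 0.1432] target [0.5817 0.0224 0.139 ] shift tool [3.  3.4 3.4] rotvec deg [-0.39 -0.37 -0.14] t 29.12 F [-0.9  0.3 -1.7] Fn -1.32 Mom [-0.07  0.39  0.04] q [ 0.1   0.76 -0.29  2.09  1.77  0.14  0.03] g 18.0
```

Request:
{"method": "step_arm", "body": {"linear": [[1.5, 1.7, 4], [1.5, 1.7, 6], [0, 0, 7], [0, 0, 7], [0, 0, 7], [0, 0, 7], [0, 0, 4], [0, 0, 0], [0, 0, 0]], "delta_rot": [[-0.4, -0.4, -0.1], [0, 0, 0], [0, 0, 0], [0, 0, 0], [0, 0, 0], [0, 0, 0], [0, 0, 0], [0, 0, 0], [0, 0, 0]]}}

```text
clock: 30.25
tcp_pos: [0.5939, 0.026, 0.1027]
ee_rot: [0.171, -0.14, 0.975, 0.024]
force: [0.2, 0.3, -0.4]
grip_width: 0.0118
gripper_force: 18.0
```

```bash
python3 tgt.py off=.044
```

```text
tcp [0.5939 0.026  0.1027] target [0.6    0.0278 0.0864] shift tool [-0.4 -0.  17.5] rotvec deg [-0.01  0.    0.02] t 30.25 F [ 0.2  0.3 -0.4] Fn -0.51 Mom [-0.07  0.41 -0.08] q [ 0.19  0.87 -0.46  2.07  1.93  0.29 -0.1 ] g 18.0
```

Request:
{"method": "step_arm", "body": {"linear": [[0, 0, 5], [0, 0, 5], [0, 0, 4], [0, 0, 3], [0, 0, 0], [0, 0, 0]], "delta_rot": [[0, 0, 0], [0, 0, 0], [0, 0, 0], [0, 0, 0], [0, 0, 0], [0, 0, 0]]}}

```text
clock: 31.0
tcp_pos: [0.5994, 0.0277, 0.0866]
ee_rot: [0.171, -0.14, 0.975, 0.024]
force: [0.3, 0.2, -1.7]
grip_width: 0.0117
gripper_force: 18.0
```

```bash
python3 tgt.py
```

```text
tcp [0.5994 0.0277 0.0866] target [0.6026 0.0286 0.0789] shift tool [-0.5 -0.1  8.4] rotvec deg [-0.01 -0.01  0.01] t 31.0 F [ 0.3  0.2 -1.7] Fn -1.72 Mom [-0.09  0.44 -0.03] q [ 0.2   0.91 -0.48  2.06  1.96  0.32 -0.12] g 18.0
```

Request:
{"method": "step_arm", "body": {"linear": [[-0.5, 0, 2], [0, 0, 2], [0, 0, 1.5], [0, 0, 1], [0, 0, 0.5], [0, 0, 0], [0, 0, 0]], "delta_rot": [[0, 0, 0], [0, 0, 0], [0, 0, 0], [0, 0, 0], [0, 0, 0], [0, 0, 0], [0, 0, 0]]}}

```text
clock: 31.88
tcp_pos: [0.6022, 0.0284, 0.0802]
ee_rot: [0.171, -0.14, 0.975, 0.024]
force: [0.4, -0.0, -0.8]
grip_width: 0.0122
gripper_force: 18.0
```

```bash
python3 tgt.py
```

```text
tcp [0.6022 0.0284 0.0802] target [0.6026 0.0286 0.0789] shift tool [ 0.  -0.   1.5] rotvec deg [-0.01 -0.    0.01] t 31.88 F [ 0.4 -0.  -0.8] Fn -0.84 Mom [-0.08  0.47 -0.02] q [ 0.2   0.93 -0.49  2.05  1.97  0.33 -0.12] g 18.0
```

Request:
{"method": "step_arm", "body": {"linear": [[0, 0, 0.5], [0, 0, 0.5], [0, 0, 0.5], [0, 0, 0], [0, 0, 0]], "delta_rot": [[0, 0, 0], [0, 0, 0], [0, 0, 0], [0, 0, 0], [0, 0, 0]]}}

```text
clock: 32.5
tcp_pos: [0.6026, 0.0286, 0.079]
ee_rot: [0.171, -0.14, 0.975, 0.024]
force: [-1.2, -1.1, 4.5]
grip_width: 0.0122
gripper_force: 18.0
```

```bash
python3 tgt.py
```

```text
tcp [0.6026 0.0286 0.079 ] target [0.6026 0.0286 0.0789] shift tool [ 0.  -0.   0.2] rotvec deg [-0.01  0.01  0.02] t 32.5 F [-1.2 -1.1  4.5] Fn 4.76 Mom [-0.14  0.54 -0.01] q [ 0.2   0.93 -0.49  2.05  1.98  0.33 -0.12] g 18.0
```

Contact comes exactly where predicted. I'll press a little more.

Request:
{"method": "step_arm", "body": {"linear": [[0, 0, 0.4], [0, 0, 0.4], [0, 0, 0], [0, 0, 0], [0, 0, 0]], "delta_rot": [[0, 0, 0], [0, 0, 0], [0, 0, 0], [0, 0, 0], [0, 0, 0]]}}

```text
clock: 33.12
tcp_pos: [0.6026, 0.0286, 0.0789]
ee_rot: [0.171, -0.14, 0.975, 0.024]
force: [-5.1, -2.1, 12.5]
grip_width: 0.0118
gripper_force: 18.0
```

```bash
python3 tgt.py
```

```text
tcp [0.6026 0.0286 0.0789] target [0.6026 0.0286 0.0789] shift tool [ 0.  -0.   0.1] rotvec deg [-0.03  0.03  0.03] t 33.12 F [-5.1 -2.1 12.5] Fn 13.62 Mom [-0.23  0.68 -0.04] q [ 0.21  0.93 -0.49  2.05  1.98  0.33 -0.12] g 18.0
```

Request:
{"method": "step_arm", "body": {"linear": [[0, 0, 0], [0, 0, 0], [0, 0, 0], [0, 0, 0]], "delta_rot": [[0, 0.3, 0], [0, 0.2, 0], [0, 0, 0], [0, 0, 0]]}}

```text
clock: 33.62
tcp_pos: [0.6027, 0.0286, 0.079]
ee_rot: [0.167, -0.14, 0.976, 0.024]
force: [-6.4, -1.7, 11.6]
grip_width: 0.012
gripper_force: 18.0
```

```bash
python3 tgt.py
python3 - <<'E'
from m import *
p,d=cams.capture("scene"); cv2.imwrite("pics/press.png",cv2.resize(p[190:300,290:390],None,fx=6,fy=6,interpolation=cv2.INTER_CUBIC)[:590,...,::-1])
n="top";p,d=cams.capture(n);P=cloud(n,d)
a=np.radians(16.3);U=np.array([np.cos(a),np.sin(a)]);V=np.array([-U[1],U[0]]);X=(P[...,:2]-[.6144,.032])@U;Y=(P[...,:2]-[.6144,.032])@V
for lo,hi in((-.055,-.046),(-.038,-.02),(-.02,-.005),(.005,.02),(.02,.038),(.047,.055)):
    m=(X>lo)&(X<hi)&(abs(Y)<.02); h=(P[...,2]-.0462-X*np.tan(np.radians(19.9)))*np.cos(np.radians(19.9)); print(lo,m.sum(),np.nanmedian(h[m]).round(4))
C=(.4377,-.2758)
for z0,z1 in((.032,.048),(.050,.060),(.061,.08)):
    Q=P[near(P,C,.045,z0,z1)]; print(np.round(cv2.minEnclosingCircle(Q[:,:2].astype(np.float32)*1000)[0],1),len(Q))
E
```

```text
tcp [0.6027 0.0286 0.079 ] target [0.6026 0.0286 0.0789] shift tool [ 0.1 -0.   0.1] rotvec deg [-0.03 -0.46  0.04] t 33.62 F [-6.4 -1.7 11.6] Fn 13.17 Mom [-0.17  0.52 -0.04] q [ 0.19  0.93 -0.47  2.04  1.95  0.31 -0.11] g 18.0
-0.055 80 0.2472
-0.038 123 0.1942
-0.02 74 0.0962
0.005 93 0.0084
0.02 154 0.0085
0.047 73 -0.0001
[0. 0.] 0
[0. 0.] 0
[0. 0.] 0
```

View pics/press.png

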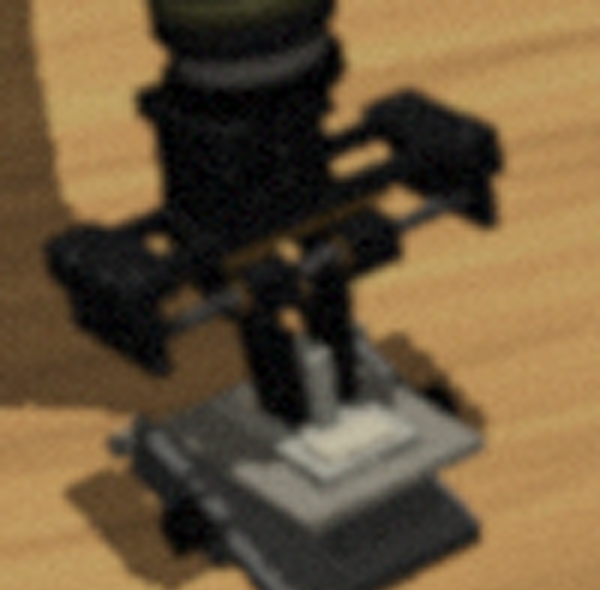

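The slide lies on the face at crop (345,440), with one even margin at the uphill end. The moment is nearly balanced (centre of pressure about 5 mm off the middle), so both soles bear. The arm hides the cups from the top camera, so I'll check them in the scene view.

Run:
```python
from m import *
from tgt import tgt
n="scene";p,d=cams.capture(n);P=cloud(n,d);C=(.4377,-.2758)
for z0,z1 in((.032,.048),(.050,.060),(.061,.08)):
    Q=P[near(P,C,.045,z0,z1)]; print(z0,len(Q),np.round(cv2.minEnclosingCircle(Q[:,:2].astype(np.float32)*1000)[0],1))
tgt(slope=19.4)
```

```text
0.032 254 [ 439.  -273.5]
0.05 139 [ 438.5 -275.5]
0.061 84 [ 437.3 -271.6]
tcp [0.6027 0.0286 0.079 ] target [0.6029 0.0286 0.079 ] shift tool [-0.2 -0.   0.1] rotvec deg [-0.03  0.04  0.04] t 33.77 F [-5.7 -2.  10.8] Fn 12.24 Mom [-0.14  0.54 -0.05] q [ 0.19  0.93 -0.47  2.04  1.95  0.31 -0.11] g 18.0
```

The cups are unchanged and the press is holding steady at about 12 N. Handing in.

```bash
python3 -c "
from station import robot
print(robot.job_done())"
```

```text
the job is handed in; nothing more can be done
None
```

I handed the job in at about 34 s: the three cups are nested upright, and the slide is still gripped at 18 N and pressed square on the middle of the stage face at about 12 N, with the force readings showing both soles bearing.

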